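# Push a boxed reel between the posts into its put-away bay

## Task

Push the square carton along the bench, through the narrow gap between the two blue posts, until it sits squarely inside the red-railed bay, wholly past the posts with about a centimetre or more to spare. Only push it with the fingers: do not pick it up or tip it, and leave the two reels and the black collar where they stand.

Things in the scene. Friction and masses are not known exactly. Their poses are not given: they have to be found in the camera images.
- carton: loose square closed cardboard carton, 92 x 92 mm, 36 mm high, 0.25 to 0.5 kg, lying flat on the bench in front of the bay; slides with friction. Origin at the centre of its underside, z up, x and y square to its sides; at the start turned at most 0.35 rad from the world axes. Too wide for most grippers: it is pushed on its sides
- bay: fixed put-away bay. Origin on the bench midway between its two blue posts; +x points into the bay (away from the robot, turned up to 0.12 rad), y along the line of the posts. Posts: 20 mm deep (x), 30 mm wide (y), 50 mm high, centred at y = -66 and +66 mm: the gap is 102 mm wide. The bay's floor is level with the bench, no step
- bay_back (a point): point on the bench at the foot of the back rail's inner face, middle, 140 mm beyond the posts' line (bay x = 140 mm). Red rails 12 mm thick, 30 mm high close the bay: this one, side rails with inner faces at bay y = -115 and +115 mm, and front rails from the posts outward along x = 0
- bay_reel: loose small white empty plastic reel, 42 mm across, 50 mm high, upright in the bay's back left corner, near x = 108, y = 86 mm of the bay; origin at the centre of its underside. To be left alone
- bench_reel: loose white empty plastic reel, 56 mm across, 60 mm high, upright on the bench to the robot's right; origin at the centre of its underside. To be left alone
- collar: loose black plastic ring, 80 mm across, 44 mm hole, 30 mm high, flat on the bench to the robot's left; origin at the centre of its underside. To be left alone
There are look-alikes about, which are no part of the job. Of the things like the carton, leave any that is pink; of the rest the smaller one is meant.

How it is judged:
By the outcome, as a careful person would: the job done as asked, in the order asked, and still so for the second after the job is handed in, with the robot touching nothing.
It also fails if it takes over 64 s, if anything falls off the work surface, if the arm or the gripper's body presses on something with over 40 N, if the wrist force passes 120 N, or if a joint passes its speed limit or range.

## Robot

A 6-joint arm with a two-finger parallel gripper is mounted at the origin on the work surface. World frame = base frame: x ahead of the robot, y to its left, z up, the work surface at z = 0. Lengths are in m, angles in rad, forces in N, time in s.
With the tool pointing down it reaches from about 0.35 to 0.775 m from the base axis. Payload 7.3 kg.
Tool frame: the origin (TCP) lies at the very end of the fingers, on their centre line; the grasp point (between the pads) lies 19 mm behind it; z points along the fingers, y is the line along which they close (so a half turn about z gives the same grasp; the last joint's range is limited). The gripper opens to 92 mm and grips with 3 to 60 N. Pads are 19 mm wide; open, the fingers measure 130 mm over their backs; the gripper's body (75 mm by 190 mm) begins 47 mm behind the grasp point.
Start: joints at [-0.146, 0.342, 1.524, -0, 1.275, -0.146], TCP at [0.525, 0, 0.227] pointing down, gripper open.
Joint ranges: [-2.53, 2.53], [-0.77, 2.02], [0.04, 2.7], [-1, 4.14], [0.28, 2.66], [-3.11, 3.11]. Speed limits (rad/s): [2.57, 2.57, 3.14, 3.14, 3.14, 3.14].

## Interface

Orientations are given as [roll, pitch, yaw] about the fixed x, y, z axes, in that order (R = Rz(yaw) Ry(pitch) Rx(roll)).
In Python, from cell import robot gives the robot as it stands.
- The arm moves only by the tool apply_moves, never from a script. Its argument "rows" is a list of rows, each an object with "xyz": the shift along the tool's x, y, z in mm, a list of three; "turn": the turn about the tool's z in rad. A call has 1 to 10 rows; each row shifts and turns the commanded pose from where the row before left it, along the tool's axes as they then stand; what a row does not reach is not made up. A row lasts 1/8 s, in which the tool goes at most 62.5 mm and 10.7 degrees, less where a joint would pass 70% of its speed; a pose out of reach is approached as far as the arm can. A call with a gripper value outside its range is refused whole. "gripper" is the opening, from 0 (shut) to 1 (fully open), set as the call begins (left out, the last holds). The fingers move at their own pace and stop on an object; "newtons" is the grip in N (left out, the last holds). Time passes only in rows, so rows that do not move let the fingers close. It gives the time, the measured TCP pose, the force and the opening at its end, in the units of the state.
- robot.observe(): the state, without advancing time (a new reading comes with each control period).
- robot.read_camera(name): name is "scene" or "side" or "wrist"; returns a dict with "frame" (420x560x3 uint8, blue, green, red), "mtx" (3x3 intrinsics, pixels), "distortion" ([k1, k2, p1, p2, k3] as OpenCV has them; the pictures are not rectified), "R" (3x3) and "t" (3): a world point X has camera coordinates R X + t; the wrist camera has in their place "T_tool_cam" (4x4, takes a point from camera to tool coordinates, whose origin is the TCP and whose axes are the flange's). Camera axes: x right, y down, z forward; pixel columns grow to the right and rows downward; lengths in m; the calibration is good to about 2 mm. A picture is of the moment at which its call begins: read the wrist's pose just before it. There is no depth.
- robot.hand_in(): hands the job in, once; it reports no verdict.
The state is a dict: "time": time; "qpos": joint angles; "qvel": joint speeds; "joint_efforts": joint torques, N m; "tool_pos": TCP position; "tool_rot": TCP orientation; "contact_force": force on the tool from outside, world axes, zero at the start; "torque": the same for the moment, N m; "opening": finger opening in m.
Only numpy, scipy, OpenCV 4.12 (cv2) and the standard library are available. Lean on these libraries where they do the work, as an engineer would, in place of code of your own. Each camera call takes 0.05 s, during which the arm holds its last target. There are 200 camera calls.

## Working session

There is one attempt and no reset: what is moved stays moved. The work goes in short steps, Python scripts to look and compute and a tool call to move; the robot and the scene stay as the last step left them, time stands still between calls to the robot, and variables do not carry over. Pictures are saved under pics/ and viewed, on a budget of 10 in all, crops included, one or two more only if the job needs it, and the job is handed in when it is done.

Besides the shell and the picture viewer there is one more tool, called after "Emit:" in YAML: its name, and indented under it one key for each argument. apply_moves: Moves the arm, as the interface text tells. Its arguments: {"type":"object","properties":{"rows":{"type":"array"},"gripper":{"type":"number"},"newtons":{"type":"number"}},"required":["rows"]}

```bash
mkdir -p pics
cat > h.py <<'E'
import numpy as np, cv2
from cell import robot
def snap(n,f):
    c=robot.read_camera(n); cv2.imwrite(f,c["frame"]); 
    import pickle; pickle.dump(c,open(f+".pkl","wb")); return c
def load(f):
    import pickle; return pickle.load(open(f+".pkl","rb"))
def px2w(c,uv,z):
    uv=np.array(uv,float).reshape(-1,1,2)
    n=cv2.undistortPoints(uv,np.array(c["mtx"]),np.array(c["distortion"])).reshape(-1,2)
    R=np.array(c["R"]);t=np.array(c["t"]).ravel(); o=-R.T@t
    d=np.c_[n,np.ones(len(n))]@R
    return o+d*((z-o[2])/d[:,2])[:,None]
def w2px(c,X):
    R=np.array(c["R"]);t=np.array(c["t"]).ravel()
    return cv2.projectPoints(np.array(X,float).reshape(-1,1,3),cv2.Rodrigues(R)[0],t,np.array(c["mtx"]),np.array(c["distortion"]))[0].reshape(-1,2)
E
python3 - <<'E'
from h import *
a=snap("scene","pics/s0.png");b=snap("side","pics/d0.png")
print(robot.observe())
for c in(a,b): print(-np.array(c["R"]).T@np.array(c["t"]).ravel())
E
```

```text
{'time': 0.1, 'qpos': array([-1.45996725e-01,  3.42664050e-01,  1.52490304e+00, -1.13918955e-05,
        1.27537347e+00, -1.45988436e-01]), 'qvel': array([-0.00114123, -0.00144887, -0.00100998, -0.00060934, -0.0005981 ,
       -0.00101297]), 'joint_efforts': array([ 1.49919495e-03, -4.32001984e+01, -2.44694173e+01,  7.19219679e-02,
        5.25739230e-02, -9.79429342e-05]), 'tool_pos': array([5.24653073e-01, 7.14873673e-05, 2.26115179e-01]), 'tool_rot': array([-3.14025750e+00, -1.85302007e-04,  1.57079124e+00]), 'contact_force': array([-0.19381535,  0.07421333,  0.53652575]), 'torque': array([-0.00725487,  0.04001041, -0.01241261]), 'opening': 0.09163183884900038}
[ 0.97071242 -0.82221457  0.69244072]
[-0.01944539 -0.7038623   0.62304463]
```

View pics/s0.png

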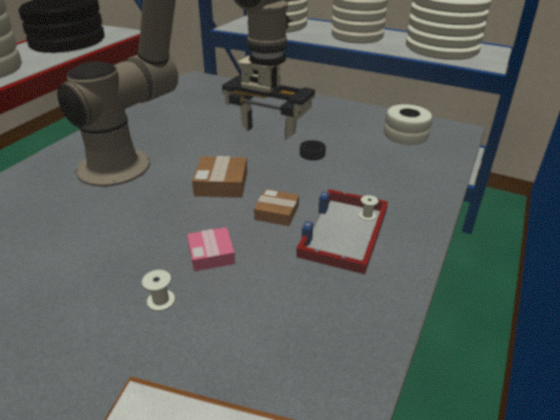

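View pics/d0.png

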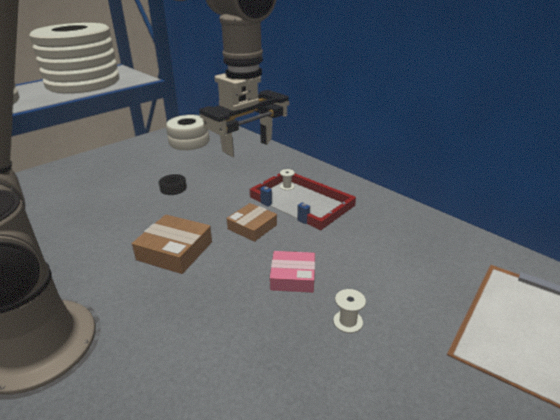

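Three cartons in the scene picture: a large brown one at (220,175), a small brown one at (277,206) and a pink one at (211,248). Pink is excluded, and of the two brown ones the smaller, at (277,206), fits; it lies in front of the bay. In the side picture it is at (252,221). I'll confirm it in an enlarged crop.

Run:
```python
from h import *
a=cv2.imread("pics/s0.png")[175:280,245:395];b=cv2.imread("pics/d0.png")[160:250,215:365]
A=cv2.resize(a,None,fx=4,fy=4,interpolation=cv2.INTER_CUBIC);cv2.imwrite("pics/c_s.png",A)
B=cv2.resize(b,None,fx=5,fy=5,interpolation=cv2.INTER_CUBIC);cv2.imwrite("pics/c_d.png",B)
```

```text
(no output)
```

View pics/c_s.png

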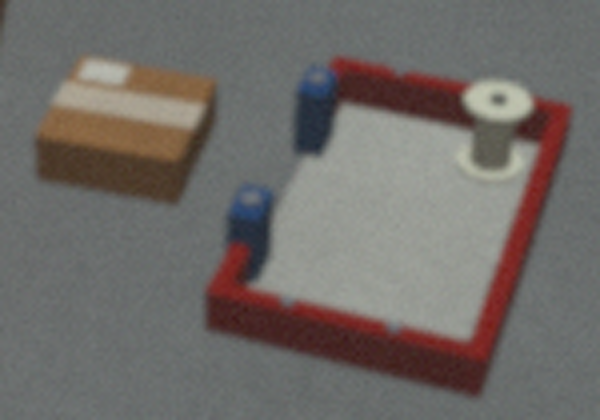

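View pics/c_d.png

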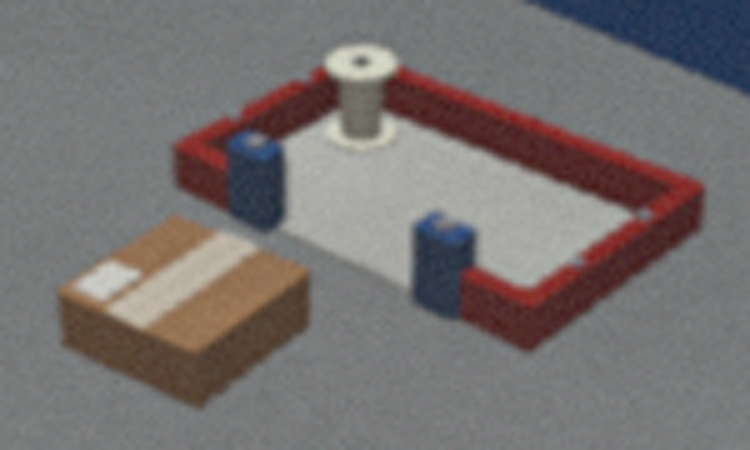

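```bash
cat >> h.py <<'E'
from scipy.optimize import least_squares
def fit(obs,x0):
    # obs: list of (cam, local pts Nx3, pixels Nx2); pose x,y,yaw
    def W(p,L):
        c,s=np.cos(p[2]),np.sin(p[2]); L=np.array(L,float)
        return np.c_[p[0]+c*L[:,0]-s*L[:,1],p[1]+s*L[:,0]+c*L[:,1],L[:,2]]
    f=lambda p:np.concatenate([(w2px(c,W(p,L))-np.array(q)).ravel() for c,L,q in obs])
    r=least_squares(f,x0,loss="soft_l1"); return r.x,np.round(r.fun.reshape(-1,2),1)
def crop2px(q,s,o): return (np.array(q,float)+.5)/s-.5+np.array(o)
h=.046
CART=[(-h,h,.036),(h,h,.036),(h,-h,.036),(-h,-h,.036),(-h,-h,0),(h,-h,0)]
E
python3 - <<'E'
from h import *
a=load("pics/s0.png");b=load("pics/d0.png")
S=lambda q:crop2px(q,4,(245,175)); D=lambda q:crop2px(q,5,(215,160))
cs=S([(85,57),(216,80),(181,160),(38,140),(38,178),(177,202)])
cd=D([(60,290),(178,215),(309,270),(200,352),(200,408),(308,325)])
print(np.round(px2w(a,cs[:4],.036),3),np.round(px2w(b,cd[:4],.036),3))
bs=S([(318,77),(251,198),(210,290),(480,362),(571,107),(335,60)])
bd=D([(256,142),(445,223),(530,297),(703,188)])
L=[(0,.066,.05),(0,-.066,.05),(-.006,-.127,.03),(.152,-.127,.03),(.152,.127,.03),(-.006,.127,.03)]
print(np.round(px2w(a,bs[:2],.05),3),np.round(px2w(b,bd[:2],.05),3))
for o in ([(a,CART,cs),(b,CART,cd)],[(a,CART,cs)],[(b,CART,cd)]):
    p,r=fit(o,[.5,0,0]);print("cart",np.round(p,4),r.tolist())
for o in ([(a,L,bs),(b,L[:4],bd)],[(a,L,bs)],[(b,L[:4],bd)]):
    p,r=fit(o,[.6,0,0]);print("bay",np.round(p,4),r.tolist())
E
```

```text
[[ 0.486  0.055  0.036]
 [ 0.573  0.069  0.036]
 [ 0.591 -0.018  0.036]
 [ 0.504 -0.039  0.036]] [[ 0.486  0.048  0.036]
 [ 0.574  0.062  0.036]
 [ 0.588 -0.025  0.036]
 [ 0.502 -0.042  0.036]]
[[ 0.637  0.082  0.05 ]
 [ 0.65  -0.05   0.05 ]] [[ 0.64   0.074  0.05 ]
 [ 0.654 -0.057  0.05 ]]
cart [0.5385 0.0148 0.1851] [[-1.0, 0.4], [0.7, 0.3], [-0.1, 1.0], [-0.8, -0.4], [-0.3, 1.9], [0.7, 2.3], [-1.2, -0.5], [-1.2, -1.0], [0.4, -1.1], [-0.9, -0.6], [-0.3, 0.3], [0.8, -0.3]]
cart [0.5372 0.0187 0.1767] [[-0.6, -0.5], [0.9, -0.5], [-0.1, 0.0], [-0.6, -1.5], [-0.1, 0.8], [0.7, 1.4]]
cart [0.538  0.0123 0.1821] [[-0.7, -0.1], [-0.6, -0.5], [0.9, -0.6], [-0.5, -0.1], [0.1, 0.8], [1.3, 0.2]]
bay [0.6457 0.011  0.0986] [[-0.0, 1.2], [-0.1, 1.3], [-1.5, 0.7], [1.5, 0.2], [0.8, -0.0], [-0.2, -0.8], [-0.8, -0.3], [-0.9, -0.1], [-0.5, 1.3], [0.2, -1.4]]
bay [0.6445 0.013  0.0935] [[-0.0, 0.8], [-0.3, 0.6], [-1.9, -0.1], [0.9, -0.3], [0.8, -0.3], [-0.0, -1.2]]
bay [0.6466 0.01   0.0984] [[-0.3, -0.3], [-0.4, -0.0], [0.1, 1.3], [0.7, -1.4]]
```

Run:
```python
from h import *
a=load("pics/s0.png");b=load("pics/d0.png")
print("big top s",np.round(px2w(a,[(201,157),(247,158),(242,187),(194,181)],.05),3).tolist())
print("big bottom s",np.round(px2w(a,[(242,195),(194,193)],.0),3).tolist())
print("big bottom d",np.round(px2w(b,[(181,268),(209,244)],.0),3).tolist())
print("collar",np.round(px2w(a,[(313,150)],.015),3),np.round(px2w(b,[(173,185)],.015),3))
p=np.array([.6457,.011]);c,s=np.cos(.0985),np.sin(.0985);R=np.array([[c,s],[-s,c]])
for q in ([.5385,.0148],[.5247,0]): print(R@(np.array(q)-p))
```

```text
big top s [[0.254, 0.098, 0.05], [0.374, 0.152, 0.05], [0.438, 0.016, 0.05], [0.311, -0.016, 0.05]]
big bottom s [[0.417, 0.047, 0.0], [0.296, -0.003, -0.0]]
big bottom d [[0.317, -0.002, 0.0], [0.415, 0.029, 0.0]]
collar [[0.496 0.339 0.015]] [[0.494 0.326 0.015]]
[-0.10630668  0.01432371]
[-0.12149524  0.00095256]
```

Emit:
apply_moves:
  rows:
    - {"xyz":[0,0,0],"turn":-0.0985}
    - {"xyz":[47,7,20],"turn":0}
    - {"xyz":[47,7,40],"turn":0}
    - {"xyz":[0,0,50],"turn":0}
    - {"xyz":[0,0,30],"turn":0}
    - {"xyz":[0,0,0],"turn":0}
  gripper: 0.42

```text
time: 0.85
tool_pos: [0.5278, 0.095, 0.0845]
tool_rot: [-3.136, -0.0, 1.67]
contact_force: [-0.6, -0.2, 0.4]
opening: 0.0398
```

Emit:
apply_moves:
  rows:
    - {"xyz":[0,0,36],"turn":0}
    - {"xyz":[0,0,34],"turn":0}
    - {"xyz":[-8,0,2],"turn":0}
    - {"xyz":[-7,0,0],"turn":0}
    - {"xyz":[-4,0,0],"turn":0}
    - {"xyz":[-4,0,0],"turn":0}
    - {"xyz":[-4,0,0],"turn":0}
    - {"xyz":[-4,0,0],"turn":0}
    - {"xyz":[-3,0,0],"turn":0}
    - {"xyz":[0,0,0],"turn":0}

```text
time: 2.1
tool_pos: [0.5328, 0.0608, 0.0146]
tool_rot: [-3.141, 0.0, 1.669]
contact_force: [0.2, 0.8, -1.2]
opening: 0.0387
```

Run:
```python
from h import *
a=snap("scene","pics/s1.png");b=snap("side","pics/d1.png")
A=cv2.resize(a["frame"][170:270,235:395],None,fx=5,fy=5,interpolation=cv2.INTER_CUBIC)
cv2.imwrite("pics/s1c.png",A)
```

```text
(no output)
```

View pics/s1c.png

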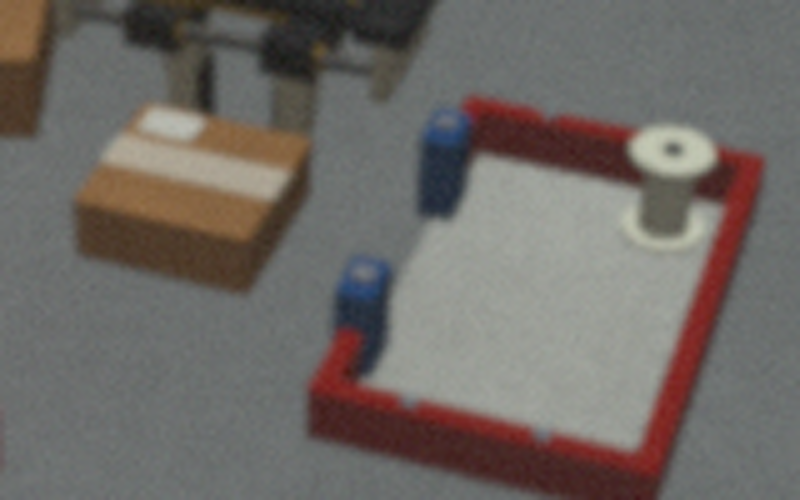

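```bash
cat > m.py <<'E'
from h import *
BAY=np.array([.6457,.011]);c_,s_=np.cos(.0985),np.sin(.0985);RB=np.array([[c_,s_],[-s_,c_]])
def rel(p): q=RB@(np.array(p[:2])-BAY); return np.round([q[0]*1e3,q[1]*1e3,p[2]-.0985],3)
E
python3 - <<'E'
from m import *
a=load("pics/s1.png")
cs=crop2px([(145,103),(312,142),(245,240),(78,200),(78,250),(243,292)],5,(235,170))
p,r=fit([(a,CART,cs)],[.53,0,.1]);print(p,rel(p),r.tolist())
# bay from same picture
bs=crop2px([(448,123),(364,271),(310,388),(655,470),(766,158),(472,98)],5,(235,170))
L=[(0,.066,.05),(0,-.066,.05),(-.006,-.127,.03),(.152,-.127,.03),(.152,.127,.03),(-.006,.127,.03)]
p,r=fit([(a,L,bs)],[.6,0,0]);print(p,rel(p),r.tolist())
E
```

```text
[0.53324182 0.00709516 0.08407195] [-1.12297e+02  7.17300e+00 -1.40000e-02] [[0.4, -0.5], [0.3, -0.8], [0.3, -0.2], [-1.4, -0.7], [-0.8, 1.1], [0.6, 1.3]]
[0.64473113 0.01454314 0.09601307] [-6.160e-01  3.621e+00 -2.000e-03] [[0.2, 0.1], [0.1, 0.6], [-0.8, -0.5], [0.4, 0.7], [0.5, -0.5], [-0.5, -1.1]]
```

Run:
```python
from h import *
b=load("pics/d1.png")
cv2.imwrite("pics/d1c.png",cv2.resize(b["frame"][160:250,215:365],None,fx=5.0,fy=5,interpolation=cv2.INTER_CUBIC))
```

```text
(no output)
```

View pics/d1c.png

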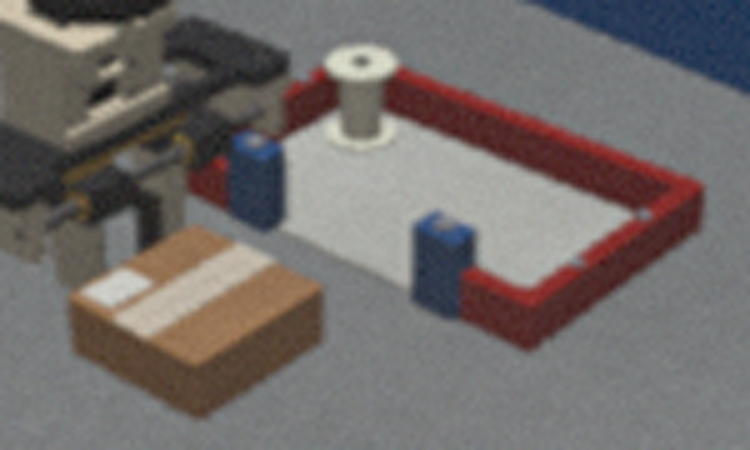

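Run:
```python
from m import *
a=load("pics/s1.png");b=load("pics/d1.png")
cs=crop2px([(145,103),(312,142),(245,240),(78,200),(78,250),(243,292)],5,(235,170))
cd=crop2px([(70,295),(192,227),(324,290),(200,367),(198,418),(322,345)],5,(215,160))
bs=crop2px([(448,123),(364,271),(310,388),(655,470),(766,158),(472,98)],5,(235,170))
bd=crop2px([(256,142),(445,223),(530,297),(703,188),(643,210)],5,(215,160))
L=[(0,.066,.05),(0,-.066,.05),(-.006,-.127,.03),(.152,-.127,.03),(.152,.127,.03),(-.006,.127,.03)]
for n,oc,ob in (("s",[(a,CART,cs)],[(a,L,bs)]),("d",[(b,CART,cd)],[(b,L[:4],bd[:4])]),("both",[(a,CART,cs),(b,CART,cd)],[(a,L,bs),(b,L[:4],bd[:4])])):
    p,r=fit(oc,[.53,0,.1]);q,r2=fit(ob,[.6,0,0])
    c,s=np.cos(q[2]),np.sin(q[2]);d=p-q
    print(n,np.round(p,4),np.round(q,4),"rel",np.round([c*d[0]+s*d[1],-s*d[0]+c*d[1],d[2]],4))
```

```text
s [0.5332 0.0071 0.0841] [0.6447 0.0145 0.096 ] rel [-0.1117  0.0033 -0.0119]
d [5.339e-01 1.000e-04 1.022e-01] [0.6466 0.01   0.0984] rel [-0.1131  0.0012  0.0038]
both [0.535  0.003  0.0932] [0.6459 0.0118 0.0989] rel [-0.1113  0.0023 -0.0057]
```

Emit:
apply_moves:
  rows:
    - {"xyz":[-2,0,0],"turn":0}
    - {"xyz":[0,0,0],"turn":0}
    - {"xyz":[8,0,0],"turn":0}
    - {"xyz":[12,0,0],"turn":0}
    - {"xyz":[0,0,-40],"turn":0}
    - {"xyz":[0,0,-50],"turn":0}
    - {"xyz":[-38,-35,0],"turn":0}
    - {"xyz":[-39,-36,0],"turn":0}
    - {"xyz":[0,0,0],"turn":0.175}
    - {"xyz":[0,0,0],"turn":0.175}

```text
time: 3.45
tool_pos: [0.468, -0.0045, 0.1051]
tool_rot: [3.141, -0.0, 1.313]
contact_force: [-0.1, 0.9, 0.1]
opening: 0.0387
```

Emit:
apply_moves:
  rows:
    - {"xyz":[0,0,0],"turn":0.175}
    - {"xyz":[0,0,0],"turn":0.175}
    - {"xyz":[0,0,0],"turn":0.175}
    - {"xyz":[0,0,0],"turn":0.175}
    - {"xyz":[0,0,0],"turn":0.175}
    - {"xyz":[0,0,0],"turn":0.175}
    - {"xyz":[0,0,0],"turn":0.171}
    - {"xyz":[0,0,0],"turn":0}

```text
time: 4.45
tool_pos: [0.4682, -0.004, 0.1048]
tool_rot: [3.142, -0.0, 0.101]
contact_force: [-0.1, 0.8, 0.5]
opening: 0.0386
```

Run:
```python
from m import *
o=robot.observe();print(o["tool_rot"],o["tool_pos"],rel(np.r_[o["tool_pos"][:2],0]),o["opening"],o["qpos"][5])
```

```text
[ 3.14154624e+00 -1.71568213e-04  1.00546850e-01] [ 0.46820251 -0.00395747  0.10479272] [-1.78108e+02  2.57000e+00 -9.80000e-02] 0.03858851382203922 1.2978906242375179
```

Emit:
apply_moves:
  rows:
    - {"xyz":[0,2,50],"turn":0}
    - {"xyz":[0,0,41],"turn":0}
    - {"xyz":[6,0,0],"turn":0}
    - {"xyz":[5,0,0],"turn":0}
    - {"xyz":[5,0,0],"turn":0}
    - {"xyz":[5,0,0],"turn":0}
    - {"xyz":[6,0,0],"turn":0}
    - {"xyz":[6,0,0],"turn":0}
    - {"xyz":[6,0,0],"turn":0}
    - {"xyz":[6,0,0],"turn":0}

```text
time: 5.7
tool_pos: [0.5135, -0.0021, 0.0137]
tool_rot: [-3.142, 0.0, 0.098]
contact_force: [-3.6, -0.8, 2.4]
opening: 0.0382
```

Emit:
apply_moves:
  rows:
    - {"xyz":[6,0,0],"turn":0}
    - {"xyz":[5,0,0],"turn":0}
    - {"xyz":[4,0,0],"turn":0}
    - {"xyz":[0,0,0],"turn":0}

```text
time: 6.2
tool_pos: [0.529, -0.0007, 0.0137]
tool_rot: [3.141, -0.002, 0.098]
contact_force: [0.2, 0.5, -0.3]
opening: 0.0385
```

Run:
```python
from m import *
o=robot.observe();print(o["tool_rot"],o["tool_pos"],rel(np.r_[o["tool_pos"][:2],0]))
a=snap("scene","pics/s2.png");b=snap("side","pics/d2.png")
A=cv2.resize(a["frame"][185:275,255:395],None,fx=4,fy=4,interpolation=cv2.INTER_CUBIC)
B=cv2.resize(b["frame"][165:235,225:365],None,fx=4,fy=4,interpolation=cv2.INTER_CUBIC)
A=A[:320];B=B[:280]
cv2.imwrite("pics/m2.png",np.vstack([A,B])); print(A.shape,B.shape)
```

```text
[ 3.14131360e+00 -1.64720094e-03  9.83109657e-02] [ 0.52900031 -0.00070518  0.01374595] [-1.17285e+02 -1.72000e-01 -9.80000e-02]
(320, 560, 3) (280, 560, 3)
```

View pics/m2.png

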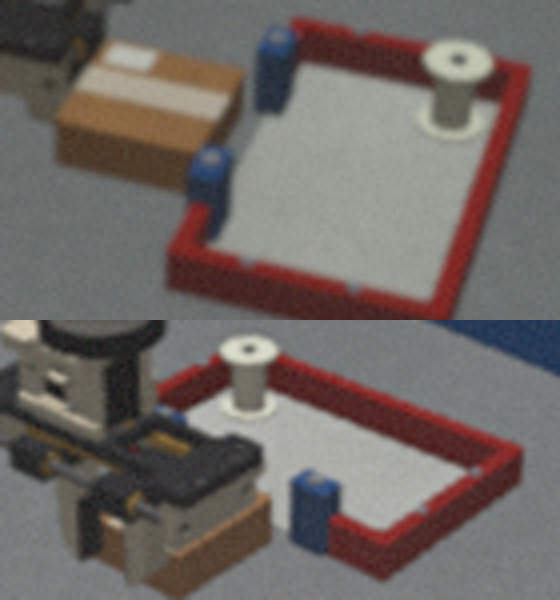

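Run:
```python
from m import *
a=load("pics/s2.png");b=load("pics/d2.png")
S=lambda q:crop2px(q,4,(255,185)); D=lambda q:crop2px(np.array(q)-[0,320],4,(225,165))
cs=S([(108,40),(245,70),(57,120),(57,160)]);Ls=[CART[0],CART[1],CART[3],CART[4]]
cd=D([(271,497),(271,541),(182,600)]);Ld=[CART[2],CART[5],CART[4]]
# fixed bay per camera: predict carton pixels for candidates using each camera's own bay fit
for n,o,q in (("s",[(a,Ls,cs)],[.6446,.0138,.0955]),("d",[(b,Ld,cd)],[.6466,.0100,.0984]),("both",[(a,Ls,cs),(b,Ld,cd)],[.6459,.0115,.0985])):
    p,r=fit(o,[.57,0,.1]);q=np.array(q);c,s=np.cos(q[2]),np.sin(q[2]);d=p-q
    print(n,np.round(p,4),"rel",np.round([c*d[0]+s*d[1],-s*d[0]+c*d[1],d[2]],4),r.tolist())
```

```text
s [0.5852 0.0101 0.1123] rel [-0.0595  0.002   0.0168] [[0.1, -0.3], [0.5, -0.6], [-0.4, -0.2], [-0.2, 1.6]]
d [0.5844 0.005  0.1369] rel [-0.0624  0.0011  0.0385] [[0.2, -0.8], [0.2, -0.2], [-0.4, 1.1]]
both [0.5861 0.0079 0.1111] rel [-0.0598  0.0023  0.0126] [[0.1, 0.2], [0.5, -0.0], [-0.5, 0.4], [-0.3, 2.2], [-0.0, -1.2], [-0.1, -0.6], [-1.3, 0.3]]
```

Emit:
apply_moves:
  rows:
    - {"xyz":[5,0,0],"turn":0}
    - {"xyz":[5,0,0],"turn":0}
    - {"xyz":[5,0,0],"turn":0}
    - {"xyz":[5,0,0],"turn":0}
    - {"xyz":[5,0,0],"turn":0}

```text
time: 6.92
tool_pos: [0.5534, 0.0018, 0.0137]
tool_rot: [-3.142, -0.0, 0.098]
contact_force: [-1.5, -0.7, 0.5]
opening: 0.0386
```

Emit:
apply_moves:
  rows:
    - {"xyz":[5,0,0],"turn":0}
    - {"xyz":[5,0,0],"turn":0}
    - {"xyz":[5,0,0],"turn":0}
    - {"xyz":[5,0,0],"turn":0}

```text
time: 7.42
tool_pos: [0.5732, 0.0038, 0.0137]
tool_rot: [3.142, -0.0, 0.098]
contact_force: [-1.1, -0.5, -0.0]
opening: 0.0385
```

Emit:
apply_moves:
  rows:
    - {"xyz":[5,0,0],"turn":0}
    - {"xyz":[5,0,0],"turn":0}
    - {"xyz":[5,0,0],"turn":0}
    - {"xyz":[5,0,0],"turn":0}

```text
time: 7.92
tool_pos: [0.5932, 0.0057, 0.0137]
tool_rot: [3.142, -0.0, 0.098]
contact_force: [-1.9, -1.1, -1.3]
opening: 0.0388
```

Run:
```python
from m import *
o=robot.observe();print(o["tool_rot"],o["tool_pos"],rel(np.r_[o["tool_pos"][:2],0]),o["contact_force"],o["torque"])
a=snap("scene","pics/s3.png");b=snap("side","pics/d3.png")
A=cv2.resize(a["frame"][185:275,255:395],None,fx=4,fy=4,interpolation=cv2.INTER_CUBIC)[:320]
B=cv2.resize(b["frame"][165:235,225:365],None,fx=4,fy=4,interpolation=cv2.INTER_CUBIC)
cv2.imwrite("pics/m3.png",np.vstack([A,B]))
```

```text
[ 3.14156786e+00 -1.17595222e-04  9.83363263e-02] [0.59315609 0.00571932 0.01372788] [-52.809  -0.088  -0.098] [-1.8916141  -1.05436216 -1.25200248] [0.00333067 0.35324201 0.03491863]
```

View pics/m3.png

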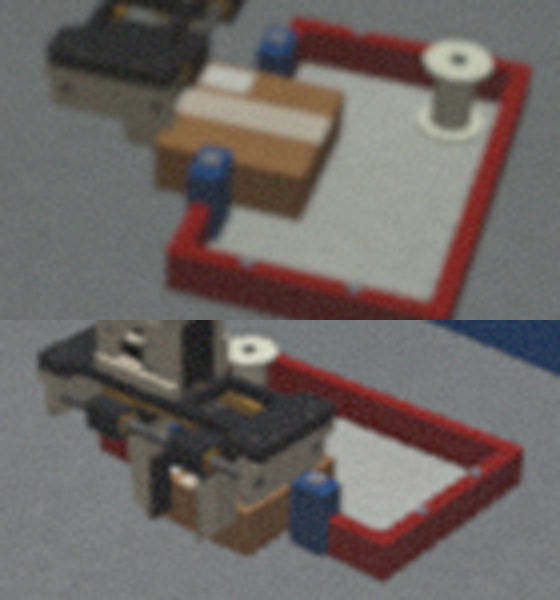

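The carton is halfway through the gap, straight and at about 2 N, with its front right corner at (300,215) in the top half. The body clears the posts. I'll go on.

Emit:
apply_moves:
  rows:
    - {"xyz":[5,0,0],"turn":0}
    - {"xyz":[5,0,0],"turn":0}
    - {"xyz":[5,0,0],"turn":0}
    - {"xyz":[5,0,0],"turn":0}
    - {"xyz":[5,0,0],"turn":0}

```text
time: 8.65
tool_pos: [0.618, 0.0082, 0.0138]
tool_rot: [3.142, -0.0, 0.098]
contact_force: [-3.3, -0.2, 2.1]
opening: 0.0387
```

Emit:
apply_moves:
  rows:
    - {"xyz":[5,0,0],"turn":0}
    - {"xyz":[5,0,0],"turn":0}
    - {"xyz":[5,0,0],"turn":0}
    - {"xyz":[5,0,0],"turn":0}
    - {"xyz":[5,0,0],"turn":0}

```text
time: 9.28
tool_pos: [0.6429, 0.0106, 0.0137]
tool_rot: [3.142, -0.0, 0.098]
contact_force: [-3.6, 0.3, 2.0]
opening: 0.0384
```

Emit:
apply_moves:
  rows:
    - {"xyz":[5,0,0],"turn":0}
    - {"xyz":[5,0,0],"turn":0}
    - {"xyz":[5,0,0],"turn":0}
    - {"xyz":[4,0,0],"turn":0}
    - {"xyz":[3,0,0],"turn":0}
    - {"xyz":[0,0,0],"turn":0}

```text
time: 10.02
tool_pos: [0.6651, 0.0128, 0.0137]
tool_rot: [3.141, -0.001, 0.098]
contact_force: [-1.3, -0.1, -0.2]
opening: 0.0386
```

Emit:
apply_moves:
  rows:
    - {"xyz":[-8,0,0],"turn":0}
    - {"xyz":[-25,0,0],"turn":0}
    - {"xyz":[-30,0,0],"turn":0}
    - {"xyz":[-30,0,0],"turn":0}
    - {"xyz":[0,0,-40],"turn":0}
    - {"xyz":[-20,0,-50],"turn":0}
    - {"xyz":[-30,0,-50],"turn":0}
    - {"xyz":[-30,0,-50],"turn":0}
    - {"xyz":[0,0,0],"turn":0}

```text
time: 11.15
tool_pos: [0.4926, -0.0045, 0.2079]
tool_rot: [3.139, -0.008, 0.098]
contact_force: [1.1, 0.9, -1.1]
opening: 0.0383
```

Run:
```python
from m import *
a=snap("scene","pics/s4.png");b=snap("side","pics/d4.png")
A=cv2.resize(a["frame"][185:275,275:395],None,fx=4,fy=4,interpolation=cv2.INTER_CUBIC)[:330]
B=cv2.resize(b["frame"][165:231,245:365],None,fx=4,fy=4,interpolation=cv2.INTER_CUBIC)
cv2.imwrite("pics/m4.png",np.vstack([A,B]))
```

```text
(no output)
```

View pics/m4.png

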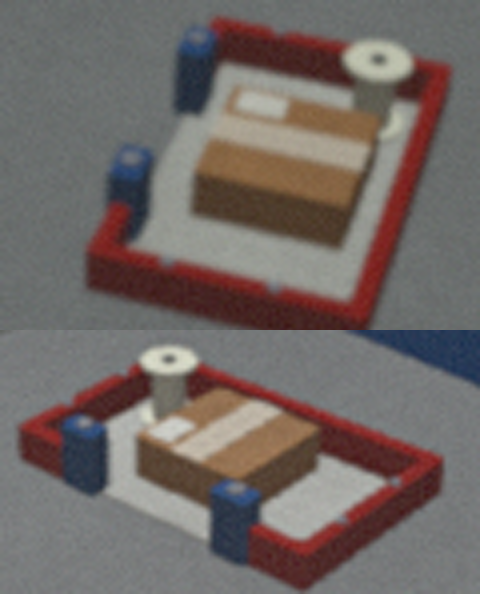

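Run:
```python
from m import *
a=load("pics/s4.png");b=load("pics/d4.png")
S=lambda q:crop2px(q,4,(275,185)); D=lambda q:crop2px(np.array(q)-[0,330],4,(245,165))
cs=S([(230,85),(382,112),(347,202),(195,172),(192,212),(342,247)])
cd=D([(138,432),(220,389),(320,432),(318,474)]);Ld=CART[:3]+[CART[5]]
bs=S([(198,40),(131,157),(88,250),(360,315),(452,65),(215,18)]);bd=D([(84,422),(236,488),(303,548),(442,461),(20,430)])
L=[(0,.066,.05),(0,-.066,.05),(-.006,-.127,.03),(.152,-.127,.03),(.152,.127,.03),(-.006,.127,.03)]
for n,o,ob in (("s",[(a,CART,cs)],[(a,L,bs)]),("d",[(b,Ld,cd)],[(b,L[:4]+[L[5]],bd)]),("both",[(a,CART,cs),(b,Ld,cd)],[(a,L,bs),(b,L[:4]+[L[5]],bd)])):
    p,r=fit(o,[.57,0,.1]);q,_=fit(ob,[.6,0,0.1]);c,s=np.cos(q[2]),np.sin(q[2]);d=p-q
    print(n,np.round(p,4),np.round(q,4),"rel",np.round([c*d[0]+s*d[1],-s*d[0]+c*d[1],d[2]],4),abs(r).max())
```

```text
s [0.7192 0.0254 0.1287] [0.6441 0.0143 0.0966] rel [0.0758 0.0038 0.0321] 1.1
d [0.7185 0.0156 0.0601] [0.6464 0.0095 0.0924] rel [ 0.0723 -0.0005 -0.0323] 1.3
both [0.7213 0.0207 0.1036] [0.6456 0.0113 0.0995] rel [0.0762 0.0019 0.0041] 2.4
```

```bash
python3 -c "
from cell import robot
print(robot.observe()['time'],robot.hand_in())"
```

```text
the job is handed in; nothing more can be done
11.25 None
```

The small brown carton is now inside the red-railed bay, pushed there with the fingers only, and I handed the job in at 11.25 s. I first squared it up with a push on its left side, then pushed it straight through the posts from behind. The highest push force I read was about 4 N.

**Last position check:** fitting both cameras together puts the carton at bay x = 76 mm, y = 2 mm, turned about 0.004 rad. Its rear edge is then about 20 mm past the back faces of the posts, and its front is about 18 mm from the back rail. The finger position when pushing stopped gives nearly the same x, about 75 mm.

**Where the checks disagreed:** taken alone, the two cameras put the turn at +0.03 and -0.03 rad, and y at 4 mm and -0.5 mm. I put this down to calibration and pixel-reading error, because the two-finger push from behind squares the carton to the bay.

**Other things in the scene:** the bay reel still stands upright in its corner. I did not re-measure the bench reel or the collar, but the arm never went near either.

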